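Set a gas dosing valve two turns open from its seat

ROBOT

A 6-joint arm with a two-finger parallel gripper is mounted at the origin on the work surface. World frame = base frame: x ahead of the robot, y to its left, z up, the work surface at z = 0. Lengths are in m, angles in rad, forces in N, time in s.
With the tool pointing down it reaches from about 0.425 to 0.95 m from the base axis. Payload 3.5 kg.
Tool frame: the origin (TCP) lies at the very end of the fingers, on their centre line; the grasp point (between the pads) lies 19 mm behind it (grip_depth is the distance from the TCP to the grasp point, in m); x points along the fingers, z is the direction in which the jaws open and shut, and the axes are right-handed (so a half turn about x gives the same grasp; the last joint's range is limited). The gripper opens to 85 mm and grips with 20 to 120 N. Pads are 22 mm wide; open, the fingers measure 114 mm over their backs; the gripper's body (76 mm by 85 mm) begins 54 mm behind the grasp point. The pads swing forward as they close: fully open they stand 13 mm farther back than shut.
Start: joints at [-0.15, 0.286, 1.577, -0, 1.279, -0.15], TCP at [0.675, 0, 0.231] pointing down, gripper open.
Joint ranges: [-2.77, 2.77], [-0.9, 2.22], [0.21, 2.48], [-1.53, 4.67], [0.24, 2.81], [-2.84, 2.84]. Speed limits (rad/s): [2.79, 2.79, 3.14, 3.14, 3.14, 3.14].

INTERFACE

Orientations are given as a unit quaternion [x, y, z, w].
In Python, from plant import get_state, read_camera, calibration, sign_off, recognise, grip_depth gives the robot as it stands. The module is installed in compiled form; this text tells all that it offers.
- The arm moves only by the tool servo_tool, never from a script. Its argument "deltas" is a list that holds one entry, the list of rows, each a list of 4 numbers: the shift along the world's x, y, z scaled (see below), then the turn about the world's z scaled (see below). In form: [[[tx, ty, tz, spin], ...]]. A call has exactly 5 rows; each row is the pose to reach, as a shift and turn from the pose commanded when the call began; what a row does not reach only later rows make up. The controller multiplies each number of a shift by 10 cm and each number of a turn by 90 degrees. A row lasts 1/10 s, in which the tool goes at most 50 mm and 8.59 degrees, less where a joint would pass 70% of its speed; a pose out of reach is approached as far as the arm can. A call with a number of a shift or a turn outside -1 to 1 is refused whole. A call with a gripper value outside its range is refused whole. "claw" is the gripper's target within -1 to 1 (fully open at 1, half-way at 0, shut at -1), set as the call begins (left out, the last holds). The fingers move at their own pace and stop on an object; "force" is the grip in N (left out, the last holds). Time passes only in rows, so rows that repeat a pose let the fingers close, or fill a call up. It gives the time, the measured TCP pose, the force and the opening at its end, in the units of the state.
- get_state(): the state, without advancing time (a new reading comes with each control period).
- read_camera(name): name is "scene" or "side" or "wrist"; returns the picture (384x512x3 uint8, blue, green, red); there is no depth.
- calibration(name): a dict with "intrinsics" (3x3 intrinsics, pixels), "R" (3x3) and "t" (3): a world point X has camera coordinates R X + t; the wrist camera has in their place "T_tool_cam" (4x4, takes a point from camera to tool coordinates, whose origin is the TCP and whose axes are the tool frame's). Camera axes: x right, y down, z forward; pixel columns grow to the right and rows downward; lengths in m; the calibration is good to about 2 mm. A picture is of the moment at which its call begins: read the wrist's pose just before it. calibration takes no time and is no camera call.
- sign_off(): hands the job in, once; it reports no verdict.
Trained networks look in the newest picture that a camera, given by its name, has taken for a name from the list of things; names that differ only in an ending like _2 or _b are one class to them, and where a whole thing is asked for, a point or a joint stands for the part that bears it (a point fixed in the world has none). Each returns a list of dicts, best first, with "p" (0 to 1); they miss things now and then, are a little off and sometimes report something else, mostly with a low value. They report only what shows in the picture. A call takes as long as a camera call. They do not tell look-alikes from the thing itself.
- recognise(camera, query): "at" ([x, y, z] in m, in world coordinates, good to about 4 mm: the middle of the surface that is visible of it).
The state is a dict: "time": time; "qpos": joint angles; "dq": joint speeds; "joint_efforts": joint torques, N m; "eef_pos": TCP position; "tcp_rot": TCP orientation; "contact_force": force on the tool from outside, world axes, zero at the start; "wrist_torque": the same for the moment, N m; "opening": opening from 0.0 (shut) to 1.0 (fully open).
Only numpy, scipy, OpenCV 4.12 (cv2) and the standard library are available. Lean on these libraries where they do the work, as an engineer would, in place of code of your own. Each camera call takes 0.05 s, during which the arm holds its last target. There are 200 camera calls.

TASK

The dosing valve on the gas inlet block has been left partly open and nothing on it shows how far. Crank it clockwise (seen from above) until you feel it press on its soft closed seat, gently so that the seat is not crushed, then crank it back anticlockwise exactly two full turns from where it met the seat, and let go of the crank. Leave the things standing around the valve where they are.

Things in the scene. Friction and masses are not known exactly. Their poses are not given: they have to be found in the camera images.
- gas_valve: Fixed gas inlet block: foot plate 150 x 130 x 12 mm, steel block 90 x 90 mm up to 78 mm high, flanged ports 62 mm in diameter on its four sides reaching 68 mm from the axis, stepped round bonnet above. Origin on the table under the vertical crank axis; z up; -x towards the teal window. The crank direction at which the valve is closed differs each time and cannot be seen.
- crank: Hand crank on the valve: dark steel arm 20 mm wide, brass hub. Origin on the vertical turning axis, 118 mm above the table; x axis along the arm to the knob, 60 mm out. The arm's top is 129 mm above the table. Clockwise from above closes, anticlockwise opens (5 turns at most). Starts 0.25 to 0.8 turn open. Turning takes about 2 N at the knob; it stays where it is left.
- crank_hub (a point): Top centre of the brass hub, on the axis, 136 mm above the table. Once the crank meets its closed seat, resistance rises like a spring by about 1.7 N at the knob per degree of crank (per 1 mm of knob travel), from the 2 N of free turning. Pressed with 5 to 13 N at the knob it is well seated; with more than about 19 N (some 11 degrees of give) the seat is crushed.
- knob_mid (a point): Middle of the red upright crank knob, on the knob's own axis, 156 mm above the table and 60 mm from the crank axis. The knob is a cylinder 25 mm in diameter, from 130 to 178 mm above the table, and spins freely on its pin, so a gripper holding it need not turn with the crank.
- needle_tip (a point): Metering needle, shut inside the steel block on the crank axis, never visible. It rises by 0.72 mm per anticlockwise crank turn (in the gas_valve frame x = y = 0, z = 45.00 mm on the seat, 46.44 mm at two turns). This is finer than its noisy reading, so it is no turn counter.
- seat_ref (a point): A fixed mark in the bonnet, hidden, at x = 3, y = 0, z = 80 mm in the gas_valve frame.
- seat_mark (a point): A mark on the hidden elastic seat; it lies on seat_ref when the seat is unloaded and goes 0.05 mm away from it per degree of give (0.57 mm at 11 degrees). Too fine for its noisy reading: judge the load by feel at the knob.
- lens_mount: Bystander, loose: teal lens of 50 mm in a black ring on a post, 130 mm high, foot 56 mm in diameter, origin under the foot's centre.
- solvent_bottle: Bystander, loose: closed amber bottle, 52 mm in diameter, 110 mm high, origin under its centre.
- copper_gasket: Bystander, loose: copper ring 48 mm in diameter, 6 mm thick, lying flat, origin under its centre.
- driver: Bystander, loose: yellow-handled screwdriver 150 mm long lying along its x axis, origin under its middle.
Things that resemble listed ones, but are neither listed nor needed, are in the scene too. Of the things shaped like the gas_valve, the steel one is meant.

How it is judged:
On the way:
1. the crank is pressed clockwise onto its closed seat, with some 4.5 N or more at the knob (z of needle_tip in the frame of gas_valve below 0.045006 m and distance between seat_mark and seat_ref above 0.000135 m), for 0.1 s.
At the end, for the whole second after the job is handed in: After having pressed on its seat, the crank rests two full turns, within 20 degrees, anticlockwise from first touch of the seat (metering needle 1.44 mm up, within 0.04 mm), released (z of needle_tip in the frame of gas_valve between 0.0464 and 0.04648 m).
It fails at once if the seat is crushed: the crank is forced more than 11 degrees into its seat (about 19 N at the knob) (distance between seat_mark and seat_ref above 0.000575 m).
It fails at once if the lens mount, bottle, gasket or screwdriver is moved by more than 15 mm (distance of any of lens_mount, solvent_bottle, copper_gasket, driver from where it was at the start of the episode above 0.015 m).
It also fails if it takes over 72 s, if anything falls off the work surface, if the arm or the gripper's body presses on something with over 40 N, if the wrist force passes 120 N, or if a joint passes its speed limit or range.

## Working session

There is one attempt and no reset: what is moved stays moved. The work goes in short steps, Python scripts to look and compute and a tool call to move; the robot and the scene stay as the last step left them, time stands still between calls to the robot, and variables do not carry over. Pictures are saved under pics/ and viewed, about 8 in all and at most 12, crops included, and the job is handed in when it is done.

Besides the shell and the picture viewer there is one more tool, called after "Request:" as name(argument=value, ...), one argument or row to a line, values as JSON. servo_tool: Moves the arm, as the interface text tells. Its arguments: {"type":"object","properties":{"deltas":{"type":"array"},"claw":{"type":"number"},"force":{"type":"number"}},"required":["deltas"]}

```bash
mkdir -p pics; python3 - <<'E'
from plant import *
import cv2
s=get_state();print(s)
for c in("scene","side"):
    cv2.imwrite(f"pics/{c}0.png",read_camera(c))
    for q in("gas_valve","crank","crank_hub","knob_mid","lens_mount","solvent_bottle","copper_gasket","driver"):
        print(c,q,[([round(v,3) for v in d["at"]],round(d["p"],2)) for d in recognise(c,q)])
print(grip_depth, get_state()["time"])
E
```

```text
{'time': 0.0, 'qpos': array([-1.50015346e-01,  2.87205681e-01,  1.57820278e+00, -1.97680090e-05,
        1.27860525e+00, -1.50015557e-01]), 'dq': array([-0.00040973,  0.00084631,  0.00107276, -0.00025544, -0.00255004,
        0.00046603]), 'joint_efforts': array([-1.79628755e-04, -4.05981302e+01, -2.92628127e+01, -1.54224781e-04,
        5.81841552e-03,  3.74769741e-06]), 'eef_pos': array([6.74329575e-01, 1.15797039e-04, 2.29906546e-01]), 'tcp_rot': array([1.19217107e-04, 7.07953623e-01, 1.23408768e-04, 7.06258903e-01]), 'contact_force': array([-0.28860437, -0.25007455,  0.22669933]), 'wrist_torque': array([ 0.06910503, -0.0396544 ,  0.00404985]), 'opening': 0.997912832047362}
scene gas_valve [([0.696, 0.183, 0.072], 0.93), ([0.588, -0.056, 0.067], 0.8), ([0.393, -0.287, 0.068], 0.62), ([0.364, 0.109, 0.067], 0.59)]
scene crank [([0.548, -0.04, 0.136], 0.91), ([0.699, 0.207, 0.132], 0.73), ([0.369, 0.127, 0.137], 0.73), ([0.381, -0.263, 0.136], 0.63)]
scene crank_hub [([0.365, 0.126, 0.133], 0.79), ([0.545, -0.046, 0.136], 0.74), ([0.704, 0.206, 0.134], 0.69), ([0.387, -0.265, 0.137]
[... 443 characters left out ...]
 0.069], 0.68), ([0.338, 0.155, 0.07], 0.68), ([0.36, -0.241, 0.069], 0.67)]
side crank [([0.541, -0.029, 0.132], 0.84), ([0.692, 0.214, 0.132], 0.73), ([0.384, -0.254, 0.134], 0.73), ([0.346, 0.138, 0.13], 0.6)]
side crank_hub [([0.352, 0.142, 0.133], 0.86), ([0.386, -0.259, 0.131], 0.7), ([0.691, 0.216, 0.134], 0.64), ([0.541, -0.028, 0.135], 0.61)]
side knob_mid [([0.507, -0.027, 0.163], 0.67), ([0.724, 0.224, 0.163], 0.58), ([0.408, -0.241, 0.154], 0.58), ([0.391, 0.144, 0.164], 0.53)]
side lens_mount [([0.496, 0.168, 0.01], 0.88)]
side solvent_bottle [([0.57, -0.238, 0.06], 0.96)]
side copper_gasket [([0.747, -0.042, 0.007], 0.43)]
side driver [([0.455, -0.105, 0.021], 0.68)]
0.0187 0.9
```

```bash
python3 - <<'E'
import cv2,numpy as np
a=cv2.imread("pics/scene0.png");b=cv2.imread("pics/side0.png")
cv2.imwrite("pics/both.png",cv2.resize(np.vstack([a,b]),None,fx=.78,fy=.78))
from plant import calibration
for c in("scene","side"):
    k=calibration(c)
    for p in([.57,-.035,.07],[.69,.21,.07],[.36,.13,.07],[.38,-.26,.07]):
        x=k["intrinsics"]@(k["R"]@np.array(p)+k["t"]);print(c,p,(x[:2]/x[2]).round())
E
```

```text
scene [0.57, -0.035, 0.07] [237. 233.]
scene [0.69, 0.21, 0.07] [349. 206.]
scene [0.36, 0.13, 0.07] [230. 152.]
scene [0.38, -0.26, 0.07] [103. 239.]
side [0.57, -0.035, 0.07] [245. 190.]
side [0.69, 0.21, 0.07] [181. 254.]
side [0.36, 0.13, 0.07] [320. 243.]
side [0.38, -0.26, 0.07] [314. 148.]
```

View pics/scene0.png

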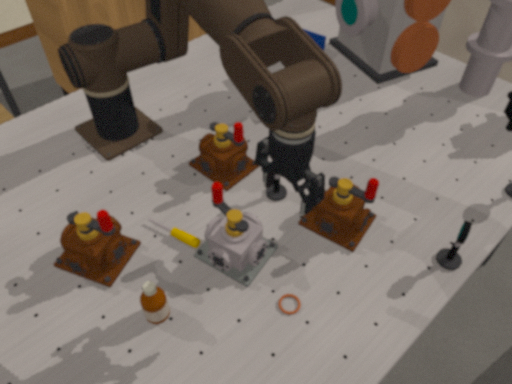

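View pics/side0.png

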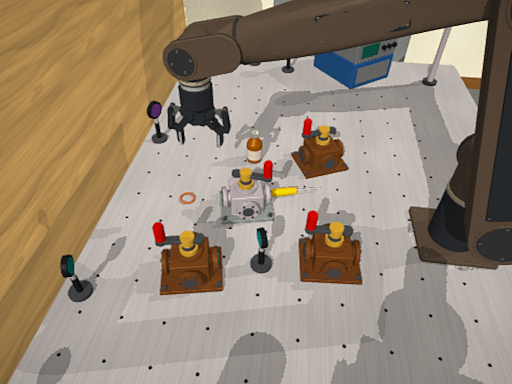

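The steel valve is at scene (235,240) and side (247,190). The three brown ones, at scene (225,155), (340,210) and (97,240), are the look-alikes. I'll confirm this in an enlarged crop and triangulate the knob and hub by colour.

```bash
python3 - <<'E'
import cv2,numpy as np
from plant import calibration,read_camera
a=cv2.imread("pics/scene0.png");b=cv2.imread("pics/side0.png")
A=a[170:290,180:290];B=b[145:235,205:305]
cv2.imwrite("pics/crop.png",np.hstack([cv2.resize(A,(440,480),interpolation=2),cv2.resize(B,(360,480),interpolation=2)]))
def cent(im,box,kind):
    y0,y1,x0,x1=box;h=cv2.cvtColor(im[y0:y1,x0:x1],cv2.COLOR_BGR2HSV)
    if kind=="red": m=((h[...,0]<6)|(h[...,0]>174))&(h[...,1]>170)&(h[...,2]>80)
    else: m=(h[...,0]>15)&(h[...,0]<28)&(h[...,1]>140)&(h[...,2]>90)
    n,l,st,c=cv2.connectedComponentsWithStats(m.astype(np.uint8))
    i=1+np.argmax(st[1:,4]);print(kind,st[i]+[x0,y0,0,0,0],c[i]+[x0,y0]);return c[i]+[x0,y0]
def tri(p,q):
    P=[]
    for n in("scene","side"):
        k=calibration(n);P.append(k["intrinsics"]@np.c_[k["R"],k["t"]])
    X=cv2.triangulatePoints(P[0],P[1],np.array(p,float).reshape(2,1),np.array(q,float).reshape(2,1)).ravel();X=X[:3]/X[3]
    print(X.round(4),[((lambda x:x[:2]/x[2])(Q@np.r_[X,1])).round(1) for Q in P])
tri(cent(a,(175,215,200,235),"red"),cent(b,(155,185,255,280),"red"))
tri(cent(a,(200,240,222,250),"y"),cent(b,(165,190,235,256),"y"))
E
```

```text
red [212 181  11  23 189] [217.02645503 191.95767196]
red [263 161   9  18 136] [267.44117647 169.44852941]
[ 0.5088 -0.0336  0.1542] [array([217.5, 192.2]), array([268. , 169.2])]
y [226 210  16  26 285] [233.02105263 221.45263158]
y [238 168  16  22 228] [245.32017544 178.42105263]
[ 0.5673 -0.0399  0.1108] [array([234.1, 222. ]), array([246.4, 177.9])]
```

View pics/crop.png

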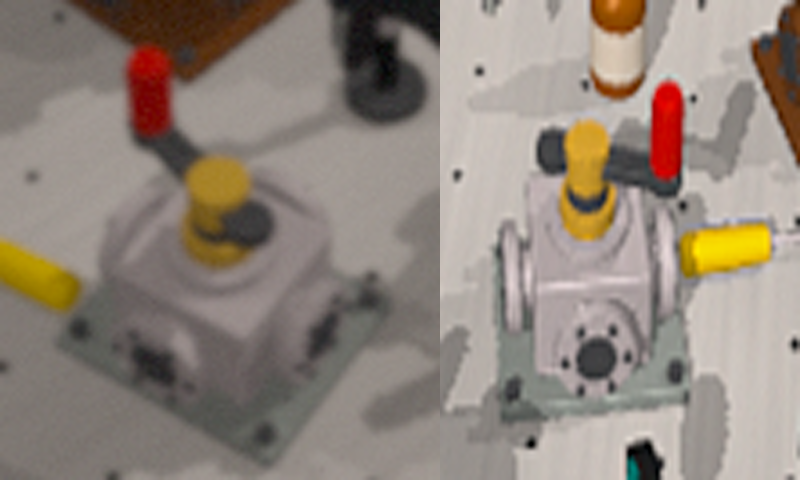

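Both crops confirm it: the valve at scene (235,240) is the steel one, with its red knob at about (217,192) and its hub top at about (234,214). The crank points to world -x. Next I'll move the open gripper above the knob.

Request:
servo_tool(
  deltas=[
    [[-0.3, -0.1, 0, 0], [-0.6, -0.2, 0, 0], [-0.9, -0.3, 0, 0], [-1, -0.34, 0, 0], [-1, -0.34, 0, 0]],
  ],
  claw=0.2,
  force=50,
)

```text
time: 1.4
eef_pos: [0.5745, -0.0343, 0.2317]
tcp_rot: [0.0, 0.707, -0.0, 0.707]
contact_force: [-0.1, -0.1, -0.2]
opening: 0.597
```

Request:
servo_tool(
  deltas=[
    [[-0.3, 0, 0, 0], [-0.5, 0, 0, 0], [-0.66, 0, 0, 0], [-0.66, 0, 0, 0], [-0.66, 0, 0, 0]],
  ],
)

```text
time: 1.9
eef_pos: [0.5102, -0.0339, 0.2319]
tcp_rot: [-0.0, 0.706, -0.0, 0.708]
contact_force: [-0.2, 0.5, 0.1]
opening: 0.601
```

```bash
python3 - <<'E'
import cv2,numpy as np
from plant import *
from scipy.spatial.transform import Rotation as R
s=get_state();im=read_camera("wrist");cv2.imwrite("pics/wrist1.png",im)
k=calibration("wrist");T=np.eye(4);T[:3,:3]=R.from_quat(s["tcp_rot"]).as_matrix();T[:3,3]=s["eef_pos"];W=T@k["T_tool_cam"]
print(s["eef_pos"],s["contact_force"],s["opening"],s["time"])
def ray(K,Wc,u,z):
    d=Wc[:3,:3]@np.linalg.solve(K,[*u,1]);return (Wc[:3,3]+d*(z-Wc[2,3])/d[2]).round(4)
for n,u in(("scene",(234.5,213.7)),("side",(246.1,169.4))):
    c=calibration(n);Wc=np.eye(4);Wc[:3,:3]=c["R"].T;Wc[:3,3]=-c["R"].T@c["t"];print(n,"hub",ray(c["intrinsics"],Wc,u,.136))
for q in("crank_hub","knob_mid"):print(q,[(np.round(d["at"],4),round(d["p"],2)) for d in recognise("wrist",q)])
# project estimates
for X in([.567,-.04,.136],[.509,-.034,.178],[.509,-.034,.13]):
    p=np.linalg.inv(W)@[*X,1];x=k["intrinsics"]@p[:3];print(X,(x[:2]/x[2]).round(1))
np.save("W.npy",W);np.save("K.npy",k["intrinsics"])
E
```

```text
[ 0.51019229 -0.03391432  0.23185333] [-0.21705578  0.51984496  0.11843179] 0.6012843403921452 1.9
scene hub [ 0.5669 -0.0372  0.136 ]
side hub [ 0.569 -0.046  0.136]
crank_hub [(array([ 0.7472, -0.0474,  0.0087]), 0.72), (array([ 0.3659, -0.2573,  0.1195]), 0.65), (array([ 0.5519, -0.031 ,  0.1348]), 0.58)]
knob_mid [(array([ 0.5063, -0.0268,  0.1777]), 0.76)]
[0.567, -0.04, 0.136] [325.6 196.7]
[0.509, -0.034, 0.178] [254.3 208.8]
[0.509, -0.034, 0.13] [254.6 187.6]
```

View pics/wrist1.png

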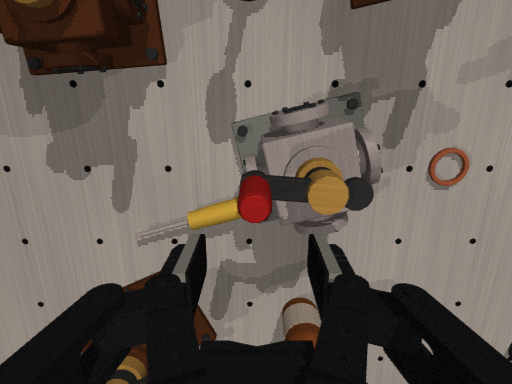

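The wrist view shows the knob top at (257,205) and the hub top at (327,195), within 2-4 px of prediction. The jaws straddle the knob, so I'll go down and grip.

Request:
servo_tool(
  deltas=[
    [[0, 0.02, -0.3, 0], [0, 0.02, -0.6, 0], [0, 0.02, -0.8, 0], [0, 0.02, -0.92, 0], [0, 0.02, -0.92, 0]],
  ],
)

```text
time: 2.55
eef_pos: [0.5082, -0.0317, 0.1374]
tcp_rot: [0.0, 0.708, 0.0, 0.706]
contact_force: [0.5, -0.4, 0.8]
opening: 0.598
```

Request:
servo_tool(
  deltas=[
    [[0, 0, 0, 0], [0, 0, 0, 0], [0, 0, 0, 0], [0, 0, 0, 0], [0, 0, 0, 0]],
  ],
  claw=-1,
  force=60,
)

```text
time: 3.05
eef_pos: [0.5089, -0.0321, 0.1411]
tcp_rot: [-0.0, 0.707, -0.0, 0.707]
contact_force: [-4.8, -0.1, 4.6]
opening: 0.274
```

Request:
servo_tool(
  deltas=[
    [[0, 0, 0, 0], [0, 0, 0, 0], [0, 0, 0, 0], [0, 0, 0, 0], [0, 0, 0, 0]],
  ],
)

```text
time: 3.55
eef_pos: [0.5089, -0.0321, 0.1411]
tcp_rot: [-0.0, 0.707, -0.0, 0.707]
contact_force: [-5.2, 0.8, 5.8]
opening: 0.27
```

```bash
cat > h.py <<'E'
import numpy as np,sys,json
from plant import get_state
# usage: h.py cx cy  phi_now steps...   (deg; rows from commanded pos at phi_now on given centre; cmd stored in cmd.json)
def pol(p,c):
    d=np.array(p[:2])-c;return np.hypot(*d)*1e3,np.degrees(np.arctan2(d[1],d[0]))%360
def report(c):
    s=get_state();r,a=pol(s["eef_pos"],c);f=s["contact_force"];t=np.radians(a)
    print(f"t={s['time']:.2f} r={r:.1f} phi={a:.1f} Frad={f[0]*np.cos(t)+f[1]*np.sin(t):.1f} Ftan_ccw={-f[0]*np.sin(t)+f[1]*np.cos(t):.1f} Fz={f[2]:.1f} op={s['opening']:.2f}")
def rows(c,start,calls):
    p=np.array(start)
    for call in calls:
        q=[c+.06*np.array([np.cos(a),np.sin(a)]) for a in np.radians(call)]
        print(call[-1],[[[*( ((x-p)*10).round(3).tolist()),0,0] for x in q]])
        p=p+((q[-1]-p)*10).round(3)/10
    print("cmd end",p.round(5))
E
python3 - <<'E'
from h import *
c=np.array([.5685,-.0387]);report(c)
rows(c,[.509,-.032],[[170,166,162,158,154],[149,144,139,134,129],[124,119,114,109,104]])
E
```

```text
t=3.55 r=60.0 phi=173.7 Frad=5.2 Ftan_ccw=-0.2 Fz=5.8 op=0.27
154 [[[0.004, 0.037, 0, 0], [0.013, 0.078, 0, 0], [0.024, 0.118, 0, 0], [0.039, 0.158, 0, 0], [0.056, 0.196, 0, 0]]]
129 [[[0.025, 0.046, 0, 0], [0.054, 0.09, 0, 0], [0.086, 0.131, 0, 0], [0.122, 0.169, 0, 0], [0.161, 0.203, 0, 0]]]
104 [[[0.042, 0.031, 0, 0], [0.087, 0.059, 0, 0], [0.134, 0.082, 0, 0], [0.183, 0.101, 0, 0], [0.233, 0.116, 0, 0]]]
cmd end [0.554  0.0195]
```

Request:
servo_tool(
  deltas=[
    [[0.004, 0.037, 0, 0], [0.013, 0.078, 0, 0], [0.024, 0.118, 0, 0], [0.039, 0.158, 0, 0], [0.056, 0.196, 0, 0]],
  ],
)

```text
time: 4.05
eef_pos: [0.514, -0.0123, 0.141]
tcp_rot: [-0.0, 0.708, -0.0, 0.706]
contact_force: [-7.0, 0.9, 6.9]
opening: 0.276
```

```bash
python3 -c "
from h import *
report(np.array([.5685,-.0387]))"
```

```text
t=4.05 r=60.6 phi=154.2 Frad=6.6 Ftan_ccw=2.3 Fz=6.9 op=0.28
```

Request:
servo_tool(
  deltas=[
    [[0.025, 0.046, 0, 0], [0.054, 0.09, 0, 0], [0.086, 0.131, 0, 0], [0.122, 0.169, 0, 0], [0.161, 0.203, 0, 0]],
  ],
)

```text
time: 4.55
eef_pos: [0.5302, 0.0091, 0.1411]
tcp_rot: [0.001, 0.708, 0.001, 0.706]
contact_force: [-5.8, 4.1, 6.6]
opening: 0.271
```

```bash
python3 -c "
from h import *
report(np.array([.5685,-.0387]))"
```

```text
t=4.55 r=61.2 phi=128.7 Frad=6.8 Ftan_ccw=2.0 Fz=6.6 op=0.27
```

Request:
servo_tool(
  deltas=[
    [[0.042, 0.031, 0, 0], [0.087, 0.059, 0, 0], [0.134, 0.082, 0, 0], [0.183, 0.101, 0, 0], [0.233, 0.116, 0, 0]],
  ],
)

```text
time: 5.05
eef_pos: [0.5543, 0.0213, 0.1413]
tcp_rot: [0.001, 0.707, 0.001, 0.707]
contact_force: [-2.7, 5.1, 4.9]
opening: 0.276
```

```bash
python3 - <<'E'
from h import *
c=np.array([.5685,-.0387]);report(c)
rows(c,[.554,.0195],[[102,100,98,96,96]]+[[a-2,a-4,a-6,a-8,a-8] for a in range(96,-120,-8)])
E
```

```text
t=5.05 r=61.6 phi=103.3 Frad=5.6 Ftan_ccw=1.5 Fz=4.9 op=0.28
96 [[[0.02, 0.005, 0, 0], [0.041, 0.009, 0, 0], [0.061, 0.012, 0, 0], [0.082, 0.015, 0, 0], [0.082, 0.015, 0, 0]]]
88 [[[0.021, 0.002, 0, 0], [0.042, 0.003, 0, 0], [0.063, 0.003, 0, 0], [0.084, 0.003, 0, 0], [0.084, 0.003, 0, 0]]]
80 [[[0.021, -0.001, 0, 0], [0.042, -0.003, 0, 0], [0.063, -0.006, 0, 0], [0.083, -0.009, 0, 0], [0.083, -0.009, 0, 0]]]
72 [[[0.021, -0.004, 0, 0], [0.041, -0.009, 0, 0], [0.061, -0.014, 0, 0], [0.081, -0.02, 0, 0], [0.081, -0.02, 0, 0]]]
64 [[[0.02, -0.007, 0, 0], [0.04, -0.015, 0, 0], [0.059, -0.023, 0, 0], [0.078, -0.032, 0, 0], [0.078, -0.032, 0, 0]]]
56 [[[0.019, -0.009, 0, 0], [0.037, -0.019, 0, 0], [0.055, -0.03, 0, 0], [0.073, -0.042, 0, 0], [0.073, -0.042, 0, 0]]]
48 [[[0.017, -0.012, 0, 0], [0.033, -0.024, 0, 0], [0.05, -0.037, 0, 0], [0.065, -0.051, 0, 0], [0.065, -0.051, 0, 0]]]
40 [[[0.016, -0.014, 0, 0], [0.031, -0.029, 0, 0], [0.045, -0.045, 0, 0], [0.059, -0.06, 0, 0], [0.059, -0.06, 0, 0]]]
32 [[[0.013, -0.017, 0, 0], [0.025, -0.033, 0, 0], [0.037, -0.05, 0, 0], [0.049, -0.068, 0
[... 1696 characters left out ...]
0.06, -0.016, 0, 0], [-0.081, -0.02, 0, 0], [-0.081, -0.02, 0, 0]]]
-88 [[[-0.02, -0.003, 0, 0], [-0.041, -0.006, 0, 0], [-0.062, -0.008, 0, 0], [-0.083, -0.009, 0, 0], [-0.083, -0.009, 0, 0]]]
-96 [[[-0.021, 0.0, 0, 0], [-0.042, 0.0, 0, 0], [-0.063, 0.001, 0, 0], [-0.084, 0.003, 0, 0], [-0.084, 0.003, 0, 0]]]
-104 [[[-0.021, 0.003, 0, 0], [-0.041, 0.006, 0, 0], [-0.062, 0.01, 0, 0], [-0.082, 0.015, 0, 0], [-0.082, 0.015, 0, 0]]]
-112 [[[-0.02, 0.005, 0, 0], [-0.04, 0.011, 0, 0], [-0.06, 0.018, 0, 0], [-0.08, 0.026, 0, 0], [-0.08, 0.026, 0, 0]]]
-120 [[[-0.019, 0.008, 0, 0], [-0.038, 0.017, 0, 0], [-0.057, 0.026, 0, 0], [-0.075, 0.036, 0, 0], [-0.075, 0.036, 0, 0]]]
cmd end [ 0.5385 -0.0907]
```

```bash
python3 - <<'E'
from h import *
c=np.array([.5675,-.0365]);report(c)
rows(c,[.554,.0195],[[100,97,94,91,88]]+[[a-2,a-4,a-6,a-8,a-8] for a in range(88,-112,-8)])
E
```

```text
t=5.05 r=59.3 phi=102.9 Frad=5.5 Ftan_ccw=1.5 Fz=4.9 op=0.28
88 [[[0.031, 0.031, 0, 0], [0.062, 0.036, 0, 0], [0.093, 0.039, 0, 0], [0.125, 0.04, 0, 0], [0.156, 0.04, 0, 0]]]
80 [[[0.021, -0.001, 0, 0], [0.042, -0.003, 0, 0], [0.063, -0.006, 0, 0], [0.083, -0.009, 0, 0], [0.083, -0.009, 0, 0]]]
72 [[[0.021, -0.004, 0, 0], [0.041, -0.009, 0, 0], [0.061, -0.014, 0, 0], [0.081, -0.02, 0, 0], [0.081, -0.02, 0, 0]]]
64 [[[0.02, -0.007, 0, 0], [0.04, -0.015, 0, 0], [0.059, -0.023, 0, 0], [0.078, -0.032, 0, 0], [0.078, -0.032, 0, 0]]]
56 [[[0.019, -0.009, 0, 0], [0.037, -0.019, 0, 0], [0.055, -0.03, 0, 0], [0.073, -0.042, 0, 0], [0.073, -0.042, 0, 0]]]
48 [[[0.017, -0.012, 0, 0], [0.033, -0.024, 0, 0], [0.05, -0.037, 0, 0], [0.065, -0.051, 0, 0], [0.065, -0.051, 0, 0]]]
40 [[[0.016, -0.014, 0, 0], [0.031, -0.029, 0, 0], [0.045, -0.045, 0, 0], [0.059, -0.06, 0, 0], [0.059, -0.06, 0, 0]]]
32 [[[0.013, -0.017, 0, 0], [0.025, -0.033, 0, 0], [0.037, -0.05, 0, 0], [0.049, -0.068, 0, 0], [0.049, -0.068, 0, 0]]]
24 [[[0.011, -0.018, 0, 0], [0.021, -0.036, 0, 0], [0.03, -0.055, 0, 0], [0.039, -0.074
[... 1456 characters left out ...]
058, -0.025, 0, 0], [-0.078, -0.032, 0, 0], [-0.078, -0.032, 0, 0]]]
-80 [[[-0.02, -0.006, 0, 0], [-0.04, -0.011, 0, 0], [-0.06, -0.016, 0, 0], [-0.081, -0.02, 0, 0], [-0.081, -0.02, 0, 0]]]
-88 [[[-0.02, -0.003, 0, 0], [-0.041, -0.006, 0, 0], [-0.062, -0.008, 0, 0], [-0.083, -0.009, 0, 0], [-0.083, -0.009, 0, 0]]]
-96 [[[-0.021, 0.0, 0, 0], [-0.042, 0.0, 0, 0], [-0.063, 0.001, 0, 0], [-0.084, 0.003, 0, 0], [-0.084, 0.003, 0, 0]]]
-104 [[[-0.021, 0.003, 0, 0], [-0.041, 0.006, 0, 0], [-0.062, 0.01, 0, 0], [-0.082, 0.015, 0, 0], [-0.082, 0.015, 0, 0]]]
-112 [[[-0.02, 0.005, 0, 0], [-0.04, 0.011, 0, 0], [-0.06, 0.018, 0, 0], [-0.08, 0.026, 0, 0], [-0.08, 0.026, 0, 0]]]
cmd end [ 0.545  -0.0921]
```

Request:
servo_tool(
  deltas=[
    [[0.031, 0.031, 0, 0], [0.062, 0.036, 0, 0], [0.093, 0.039, 0, 0], [0.125, 0.04, 0, 0], [0.156, 0.04, 0, 0]],
  ],
)

```text
time: 5.55
eef_pos: [0.5706, 0.0235, 0.1407]
tcp_rot: [0.0, 0.706, -0.0, 0.708]
contact_force: [-2.5, 1.5, 4.9]
opening: 0.28
```

```bash
python3 -c "
from h import *
report(np.array([.5675,-.0365]))"
```

```text
t=5.55 r=60.1 phi=87.0 Frad=1.4 Ftan_ccw=2.6 Fz=4.9 op=0.28
```

Request:
servo_tool(
  deltas=[
    [[0.021, -0.001, 0, 0], [0.042, -0.003, 0, 0], [0.063, -0.006, 0, 0], [0.083, -0.009, 0, 0], [0.083, -0.009, 0, 0]],
  ],
)

```text
time: 6.05
eef_pos: [0.5791, 0.0226, 0.1407]
tcp_rot: [0.0, 0.706, -0.0, 0.708]
contact_force: [-1.3, 1.4, 6.2]
opening: 0.273
```

```bash
python3 -c "
from h import *
report(np.array([.5675,-.0365]))"
```

```text
t=6.05 r=60.2 phi=78.9 Frad=1.1 Ftan_ccw=1.6 Fz=6.2 op=0.27
```

Request:
servo_tool(
  deltas=[
    [[0.021, -0.004, 0, 0], [0.041, -0.009, 0, 0], [0.061, -0.014, 0, 0], [0.081, -0.02, 0, 0], [0.081, -0.02, 0, 0]],
  ],
)

```text
time: 6.55
eef_pos: [0.5872, 0.0205, 0.1407]
tcp_rot: [0.0, 0.706, -0.0, 0.708]
contact_force: [-2.1, 1.7, 4.3]
opening: 0.278
```

```bash
python3 -c "
from h import *
report(np.array([.5675,-.0365]))"
```

```text
t=6.55 r=60.3 phi=70.9 Frad=0.9 Ftan_ccw=2.6 Fz=4.3 op=0.28
```

Request:
servo_tool(
  deltas=[
    [[0.02, -0.007, 0, 0], [0.04, -0.015, 0, 0], [0.059, -0.023, 0, 0], [0.078, -0.032, 0, 0], [0.078, -0.032, 0, 0]],
  ],
)

```text
time: 7.05
eef_pos: [0.5941, 0.0179, 0.1406]
tcp_rot: [0.001, 0.707, 0.0, 0.707]
contact_force: [-3.7, 2.1, 7.4]
opening: 0.272
```

```bash
python3 -c "
from h import *
report(np.array([.5675,-.0365]))"
```

```text
t=7.05 r=60.5 phi=63.9 Frad=0.3 Ftan_ccw=4.3 Fz=7.4 op=0.27
```

Tangential force has risen to 4.3 N, which may be the seat. From here I'll take 3° steps.

Request:
servo_tool(
  deltas=[
    [[0.009, -0.005, 0, 0], [0.019, -0.009, 0, 0], [0.028, -0.0145, 0, 0], [0.028, -0.0145, 0, 0], [0.028, -0.0145, 0, 0]],
  ],
)

```text
time: 7.55
eef_pos: [0.5959, 0.0171, 0.1405]
tcp_rot: [0.001, 0.708, 0.001, 0.706]
contact_force: [-5.2, 4.0, 8.7]
opening: 0.275
```

```bash
python3 -c "
from h import *
report(np.array([.5675,-.0365]))"
```

```text
t=7.55 r=60.6 phi=62.1 Frad=1.1 Ftan_ccw=6.5 Fz=8.7 op=0.28
```

Request:
servo_tool(
  deltas=[
    [[0.009, -0.005, 0, 0], [0.018, -0.011, 0, 0], [0.027, -0.016, 0, 0], [0.027, -0.016, 0, 0], [0.027, -0.016, 0, 0]],
  ],
)

```text
time: 8.05
eef_pos: [0.5977, 0.0161, 0.1404]
tcp_rot: [0.001, 0.709, 0.001, 0.705]
contact_force: [-8.0, 6.7, 10.1]
opening: 0.272
```

```bash
python3 -c "
from h import *
report(np.array([.5675,-.0365]))"
```

```text
t=8.05 r=60.7 phi=60.2 Frad=1.8 Ftan_ccw=10.3 Fz=10.1 op=0.27
```

The seat is confirmed. Tangential force was 4.3, 6.5 and 10.3 N at 63.9°, 62.1° and 60.2°, which puts first touch at about 65°. It held at 10 N for the required time, so next is two turns back, to 785°.

```bash
python3 - <<'E'
from h import *
c=np.array([.5675,-.0365])
rows(c,[.5993,.01435],[[66,75,85,95,105]]+[[a+12,a+24,a+36,a+48,a+60] for a in range(105,406,60)])
E
```

```text
105 [[[-0.074, 0.04, 0, 0], [-0.163, 0.071, 0, 0], [-0.266, 0.089, 0, 0], [-0.37, 0.089, 0, 0], [-0.473, 0.071, 0, 0]]]
165 [[[-0.117, -0.045, 0, 0], [-0.223, -0.113, 0, 0], [-0.311, -0.202, 0, 0], [-0.38, -0.307, 0, 0], [-0.425, -0.424, 0, 0]]]
225 [[[-0.019, -0.124, 0, 0], [-0.013, -0.249, 0, 0], [0.02, -0.371, 0, 0], [0.077, -0.482, 0, 0], [0.156, -0.58, 0, 0]]]
285 [[[0.097, -0.079, 0, 0], [0.209, -0.136, 0, 0], [0.33, -0.168, 0, 0], [0.455, -0.175, 0, 0], [0.579, -0.155, 0, 0]]]
345 [[[0.117, 0.045, 0, 0], [0.223, 0.113, 0, 0], [0.311, 0.202, 0, 0], [0.38, 0.307, 0, 0], [0.425, 0.424, 0, 0]]]
405 [[[0.019, 0.124, 0, 0], [0.013, 0.249, 0, 0], [-0.02, 0.371, 0, 0], [-0.077, 0.482, 0, 0], [-0.156, 0.58, 0, 0]]]
465 [[[-0.097, 0.079, 0, 0], [-0.209, 0.136, 0, 0], [-0.33, 0.168, 0, 0], [-0.455, 0.175, 0, 0], [-0.579, 0.155, 0, 0]]]
cmd end [0.552   0.02145]
```

Request:
servo_tool(
  deltas=[
    [[-0.074, 0.04, 0, 0], [-0.163, 0.071, 0, 0], [-0.266, 0.089, 0, 0], [-0.37, 0.089, 0, 0], [-0.473, 0.071, 0, 0]],
  ],
)

```text
time: 8.55
eef_pos: [0.5528, 0.0215, 0.1407]
tcp_rot: [-0.0, 0.705, -0.0, 0.709]
contact_force: [3.3, 0.4, 5.5]
opening: 0.277
```

Request:
servo_tool(
  deltas=[
    [[-0.117, -0.045, 0, 0], [-0.223, -0.113, 0, 0], [-0.311, -0.202, 0, 0], [-0.38, -0.307, 0, 0], [-0.425, -0.424, 0, 0]],
  ],
)

```text
time: 9.05
eef_pos: [0.5102, -0.0209, 0.1406]
tcp_rot: [0.001, 0.705, 0.0, 0.709]
contact_force: [3.3, 1.7, 4.8]
opening: 0.273
```

```bash
python3 -c "
from h import *
report(np.array([.5675,-.0365]))"
```

```text
t=9.05 r=59.3 phi=164.8 Frad=-2.7 Ftan_ccw=-2.5 Fz=4.8 op=0.27
```

Request:
servo_tool(
  deltas=[
    [[-0.019, -0.124, 0, 0], [-0.013, -0.249, 0, 0], [0.02, -0.371, 0, 0], [0.077, -0.482, 0, 0], [0.156, -0.58, 0, 0]],
  ],
)

```text
time: 9.55
eef_pos: [0.5248, -0.0788, 0.1403]
tcp_rot: [0.001, 0.707, 0.0, 0.707]
contact_force: [-0.1, 2.8, 6.6]
opening: 0.27
```

```bash
python3 -c "
from h import *
report(np.array([.5675,-.0365]))"
```

```text
t=9.55 r=60.1 phi=224.7 Frad=-1.9 Ftan_ccw=-2.0 Fz=6.6 op=0.27
```

Request:
servo_tool(
  deltas=[
    [[0.097, -0.079, 0, 0], [0.209, -0.136, 0, 0], [0.33, -0.168, 0, 0], [0.455, -0.175, 0, 0], [0.579, -0.155, 0, 0]],
  ],
)

```text
time: 10.05
eef_pos: [0.5826, -0.0957, 0.1405]
tcp_rot: [-0.0, 0.708, -0.001, 0.707]
contact_force: [-2.4, -1.6, 7.1]
opening: 0.269
```

```bash
python3 -c "
from h import *
report(np.array([.5675,-.0365]))"
```

```text
t=10.05 r=61.1 phi=284.3 Frad=1.0 Ftan_ccw=-2.8 Fz=7.1 op=0.27
```

Tracking is clean, with low radial forces and about 2-3 N of free-turning resistance. I'll carry on.

Request:
servo_tool(
  deltas=[
    [[0.117, 0.045, 0, 0], [0.223, 0.113, 0, 0], [0.311, 0.202, 0, 0], [0.38, 0.307, 0, 0], [0.425, 0.424, 0, 0]],
  ],
)

```text
time: 10.55
eef_pos: [0.6264, -0.0536, 0.1409]
tcp_rot: [-0.001, 0.706, -0.001, 0.708]
contact_force: [0.8, -2.9, 6.1]
opening: 0.273
```

Request:
servo_tool(
  deltas=[
    [[0.019, 0.124, 0, 0], [0.013, 0.249, 0, 0], [-0.02, 0.371, 0, 0], [-0.077, 0.482, 0, 0], [-0.156, 0.58, 0, 0]],
  ],
)

```text
time: 11.05
eef_pos: [0.6112, 0.0057, 0.1409]
tcp_rot: [-0.0, 0.705, -0.0, 0.709]
contact_force: [2.1, -0.8, 4.7]
opening: 0.272
```

```bash
python3 -c "
from h import *
report(np.array([.5675,-.0365]))"
```

```text
t=11.05 r=60.8 phi=44.0 Frad=1.0 Ftan_ccw=-2.0 Fz=4.7 op=0.27
```

Request:
servo_tool(
  deltas=[
    [[-0.097, 0.079, 0, 0], [-0.209, 0.136, 0, 0], [-0.33, 0.168, 0, 0], [-0.455, 0.175, 0, 0], [-0.579, 0.155, 0, 0]],
  ],
)

```text
time: 11.55
eef_pos: [0.5526, 0.0215, 0.1406]
tcp_rot: [-0.0, 0.705, -0.0, 0.709]
contact_force: [3.5, -1.1, 4.8]
opening: 0.273
```

```bash
python3 -c "
from h import *
c=np.array([.5675,-.0365])
report(c)
rows(c,[.552,.02145],[[417,429,441,453,465]][:0]+[[a+12,a+24,a+36,a+48,a+60] for a in range(465,706,60)]+[[770,775,780,785,785]])"
```

```text
t=11.55 r=59.9 phi=104.4 Frad=-1.9 Ftan_ccw=-3.1 Fz=4.8 op=0.27
525 [[[-0.117, -0.045, 0, 0], [-0.223, -0.113, 0, 0], [-0.311, -0.202, 0, 0], [-0.38, -0.307, 0, 0], [-0.425, -0.424, 0, 0]]]
585 [[[-0.019, -0.124, 0, 0], [-0.013, -0.249, 0, 0], [0.02, -0.371, 0, 0], [0.077, -0.482, 0, 0], [0.156, -0.58, 0, 0]]]
645 [[[0.097, -0.079, 0, 0], [0.209, -0.136, 0, 0], [0.33, -0.168, 0, 0], [0.455, -0.175, 0, 0], [0.579, -0.155, 0, 0]]]
705 [[[0.117, 0.045, 0, 0], [0.223, 0.113, 0, 0], [0.311, 0.202, 0, 0], [0.38, 0.307, 0, 0], [0.425, 0.424, 0, 0]]]
765 [[[0.019, 0.124, 0, 0], [0.013, 0.249, 0, 0], [-0.02, 0.371, 0, 0], [-0.077, 0.482, 0, 0], [-0.156, 0.58, 0, 0]]]
785 [[[-0.038, 0.035, 0, 0], [-0.08, 0.067, 0, 0], [-0.124, 0.095, 0, 0], [-0.17, 0.119, 0, 0], [-0.17, 0.119, 0, 0]]]
cmd end [0.5929  0.01785]
```

Request:
servo_tool(
  deltas=[
    [[-0.117, -0.045, 0, 0], [-0.223, -0.113, 0, 0], [-0.311, -0.202, 0, 0], [-0.38, -0.307, 0, 0], [-0.425, -0.424, 0, 0]],
  ],
)

```text
time: 12.05
eef_pos: [0.5102, -0.0209, 0.1406]
tcp_rot: [0.001, 0.705, 0.0, 0.709]
contact_force: [4.2, 1.8, 4.7]
opening: 0.275
```

Request:
servo_tool(
  deltas=[
    [[-0.019, -0.124, 0, 0], [-0.013, -0.249, 0, 0], [0.02, -0.371, 0, 0], [0.077, -0.482, 0, 0], [0.156, -0.58, 0, 0]],
  ],
)

```text
time: 12.55
eef_pos: [0.5248, -0.0788, 0.1403]
tcp_rot: [0.001, 0.707, 0.0, 0.707]
contact_force: [0.1, 2.8, 8.3]
opening: 0.276
```

Request:
servo_tool(
  deltas=[
    [[0.097, -0.079, 0, 0], [0.209, -0.136, 0, 0], [0.33, -0.168, 0, 0], [0.455, -0.175, 0, 0], [0.579, -0.155, 0, 0]],
  ],
)

```text
time: 13.05
eef_pos: [0.5826, -0.0957, 0.1405]
tcp_rot: [-0.0, 0.708, -0.001, 0.707]
contact_force: [-2.1, -2.2, 7.8]
opening: 0.273
```

Request:
servo_tool(
  deltas=[
    [[0.117, 0.045, 0, 0], [0.223, 0.113, 0, 0], [0.311, 0.202, 0, 0], [0.38, 0.307, 0, 0], [0.425, 0.424, 0, 0]],
  ],
)

```text
time: 13.55
eef_pos: [0.6264, -0.0536, 0.1409]
tcp_rot: [-0.001, 0.706, -0.001, 0.708]
contact_force: [0.7, -3.6, 6.6]
opening: 0.272
```

Request:
servo_tool(
  deltas=[
    [[0.019, 0.124, 0, 0], [0.013, 0.249, 0, 0], [-0.02, 0.371, 0, 0], [-0.077, 0.482, 0, 0], [-0.156, 0.58, 0, 0]],
  ],
)

```text
time: 14.05
eef_pos: [0.6112, 0.0057, 0.1409]
tcp_rot: [-0.0, 0.705, -0.001, 0.709]
contact_force: [2.8, -1.0, 5.4]
opening: 0.273
```

Request:
servo_tool(
  deltas=[
    [[-0.038, 0.035, 0, 0], [-0.08, 0.067, 0, 0], [-0.124, 0.095, 0, 0], [-0.17, 0.119, 0, 0], [-0.17, 0.119, 0, 0]],
  ],
)

```text
time: 14.55
eef_pos: [0.5934, 0.0181, 0.1408]
tcp_rot: [0.0, 0.706, 0.0, 0.708]
contact_force: [1.7, 1.2, 6.1]
opening: 0.271
```

```bash
python3 -c "
from h import *
report(np.array([.5675,-.0365]))"
```

```text
t=14.55 r=60.4 phi=64.6 Frad=1.8 Ftan_ccw=-1.0 Fz=6.1 op=0.27
```

The tool now reads 64.6°, against a target of 65° after two turns. I'll release and lift.

Request:
servo_tool(
  deltas=[
    [[0, 0, 0, 0], [0, 0, 0, 0], [0, 0, 0, 0], [0, 0, 0, 0], [0, 0, 0, 0]],
  ],
  claw=0.2,
)

```text
time: 15.05
eef_pos: [0.5924, 0.0178, 0.1387]
tcp_rot: [0.0, 0.708, 0.0, 0.707]
contact_force: [-0.1, 0.1, -0.8]
opening: 0.599
```

Request:
servo_tool(
  deltas=[
    [[0, 0, 0.1, 0], [0, 0, 0.3, 0], [0, 0, 0.6, 0], [0, 0, 0.9, 0], [0, 0, 0.9, 0]],
  ],
)

```text
time: 15.55
eef_pos: [0.5959, 0.0175, 0.2361]
tcp_rot: [-0.001, 0.703, -0.0, 0.711]
contact_force: [-0.1, -0.4, 0.7]
opening: 0.602
```

```bash
python3 - <<'E'
import cv2
from h import *
from plant import read_camera,recognise
report(np.array([.5675,-.0365]))
im=read_camera("wrist");cv2.imwrite("pics/wrist2.png",im)
for c in("scene","side"):
    im=read_camera(c);cv2.imwrite(f"pics/{c}2.png",im)
    for q in("lens_mount","solvent_bottle","copper_gasket","driver"):
        print(c,q,[([round(v,3) for v in d["at"]],round(d["p"],2)) for d in recognise(c,q)][:2])
E
```

```text
t=15.55 r=61.0 phi=62.3 Frad=-0.4 Ftan_ccw=-0.1 Fz=0.7 op=0.60
scene lens_mount [([0.51, 0.151, 0.01], 0.67)]
scene solvent_bottle [([0.586, -0.267, 0.069], 0.97)]
scene copper_gasket [([0.747, -0.05, 0.004], 0.54)]
scene driver [([0.462, -0.113, 0.023], 0.72), ([0.589, -0.059, 0.071], 0.53)]
side lens_mount [([0.5, 0.167, 0.009], 0.75)]
side solvent_bottle [([0.561, -0.235, 0.045], 0.67)]
side copper_gasket [([0.746, -0.047, 0.007], 0.6)]
side driver [([0.458, -0.104, 0.02], 0.61)]
```

View pics/wrist2.png

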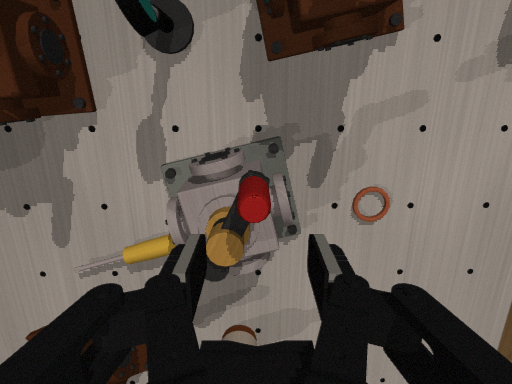

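The knob top at (255,205) and hub top at (226,247) show the crank at roughly 60-65°. The gripper is clear and the bystanders haven't moved, so I'm handing in.

```bash
python3 -c "
from plant import sign_off;print(sign_off())"
```

```text
the job is handed in; nothing more can be done
None
```

I closed the steel valve onto its seat, opened it two full turns from first touch, let go of the crank and handed the job in at about 16 s. No verdict is reported at hand-in.

- **Seat:** resistance at the knob rose from about 2 N to 4.3, 6.5 and 10.3 N at 63.9°, 62.1° and 60.2°. That slope of roughly 1.7 N per degree puts first touch at about 65°. The peak of about 10 N is well under the 19 N that crushes the seat.
- **Two turns back:** the last reading while still gripping was 64.6° after two full turns, about 0.4° short of the target and well within the 20° allowed. After release the wrist picture agrees only roughly, showing the crank at about 60–65°.
- **Bystanders:** most positions agreed within about 5 mm before and after. The one exception was the bottle in the side camera, which read about 9 mm off horizontally (and 15 mm lower), with a lower confidence the second time. The scene camera put it within 4 mm, and the arm never went near it, so I take that as recognition noise.

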